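# Put the piled printing blocks back in their trays

### The arm

A 6-joint arm with a two-finger parallel gripper is mounted at the origin on the work surface. World frame = base frame: x ahead of the robot, y to its left, z up, the work surface at z = 0. Lengths are in m, angles in rad, forces in N, time in s.
With the tool pointing down it reaches from about 0.225 to 0.875 m from the base axis. Payload 3.4 kg.
Tool frame: the origin (TCP) lies on the centre line of the jaws, within the pads' length; the fingertips stand 14 mm ahead of it and the grasp point (between the pads) lies 5 mm behind it; z points along the fingers, y is the line along which they close (so a half turn about z gives the same grasp; the last joint's range is limited). The gripper opens to 85 mm and grips with 20 to 120 N. Pads are 22 mm wide; open, the fingers measure 114 mm over their backs; the gripper's body (76 mm by 85 mm) begins 54 mm behind the grasp point. The pads swing forward as they close: fully open they stand 13 mm farther back than shut.
Start: joints at [1.175, 0.276, 1.505, -0, 1.361, -0.121], TCP at [0.156, 0.553, 0.245] pointing down, gripper open.
Joint ranges: [-2.89, 2.89], [-0.75, 2.08], [0.22, 2.7], [-1.18, 4.32], [0.11, 2.71], [-2.7, 2.7]. Speed limits (rad/s): [2.57, 2.57, 3.14, 3.14, 3.14, 3.14].

### API

Orientations are given as a unit quaternion [w, x, y, z].
In Python, from rig import manip, eyes gives the robot as it stands.
- The arm moves only by the shell command python3 -m creep 'ROWS' [FORCE]. ROWS is JSON, a list of rows, each a list of 5 numbers: the opening, from 0 (shut) to 1 (fully open), then the shift along the tool's x, y, z normalised to -1 to 1, where 1 is 0.5 m, then the turn about the tool's z normalised to -1 to 1, where 1 is 360 degrees. In form: [[fingers, dx, dy, dz, spin], ...]. A call has 1 to 10 rows; each row is the pose to reach, as a shift and turn from the pose commanded when the call began, along the tool's axes at that moment, turning the shorter way round; what a row does not reach only later rows make up. A row lasts 1/10 s, in which the tool goes at most 50 mm and 8.59 degrees, less where a joint would pass 70% of its speed; a pose out of reach is approached as far as the arm can. A call with a number of a shift or a turn outside -1 to 1 is refused whole. A call with a gripper value outside its range is refused whole. The fingers move at their own pace and stop on an object; FORCE is the grip in N (left out, the last holds). Time passes only in rows, so rows that repeat a pose let the fingers close. It gives the time, the measured TCP pose, the force, the opening and the grip force at its end, in the units of the state.
- manip.get_state(): the state, without advancing time (a new reading comes with each control period).
- eyes.get_image(name): name is "side" or "top" or "wrist"; returns a dict with "frame" (420x560x3 uint8, red, green, blue), "fx", "fy", "cx", "cy" (pixels), "R" (3x3) and "t" (3): a world point X has camera coordinates R X + t. Camera axes: x right, y down, z forward; pixel columns grow to the right and rows downward; lengths in m; the calibration is good to about 2 mm. A picture is of the moment at which its call begins. There is no depth.
- manip.sign_off(): hands the job in; it is judged then, once.
Trained networks look in the newest picture that a camera, given by its name, has taken for a name from the list of things; names that differ only in an ending like _2 or _b are one class to them, and where a whole thing is asked for, a point or a joint stands for the part that bears it (a point fixed in the world has none). Each returns a list of dicts, best first, with "confidence" (0 to 1); they miss things now and then, are a little off and sometimes report something else, mostly with a low value. They report only what shows in the picture. A call takes as long as a camera call. They do not tell look-alikes from the thing itself.
- eyes.regions_of(camera, label): "mask" (420x560 bool, what is visible of it) and "bbox" ([left, top, right, bottom] in pixels, round what is visible of it).
- eyes.place_of(camera, label): "centre" ([column, row] in pixels: a listed point, or the origin of a listed thing).
The state is a dict: "clock": time; "qpos": joint angles; "qd": joint speeds; "effort": joint torques, N m; "position": TCP position; "ee_rot": TCP orientation; "contact_force": force on the tool from outside, world axes, zero at the start; "moment": the same for the moment, N m; "width": finger opening in m; "gripper_force": force on a finger pad.
Only numpy, scipy, OpenCV 4.12 (cv2) and the standard library are available. Lean on these libraries where they do the work, as an engineer would, in place of code of your own. Each camera call takes 0.05 s, during which the arm holds its last target. There are 200 camera calls.

### The job

The four wooden printing blocks were left piled up after printing. Take the pile apart from the top down (the round block first of all, the long block at the bottom last) and lay each one flat on the floor of the shallow wooden tray of its own shape: round, hexagonal, square and long. Leave the paint bottle and the jar standing where they are.

Things in the scene. Friction and masses are not known exactly. Their poses are not given: they have to be found in the camera images.
- slab: The long rectangular printing block at the bottom of the pile, lying on the table: 160 mm (its x) by 62 mm (its y), about 0.2 kg. 28 mm thick, pale wood, thin dark carved lines on top. Origin: centre of its underside, z up. The square and hexagonal blocks lie on it, about 38 mm either side of its centre along x, in either order; the round one on one of them.
- square_block: Square printing block, 52 by 52 mm, sides along its x and y, about 55 g. 28 mm thick, pale wood, thin dark carved lines on top. Origin: centre of its underside, z up. It starts on the long block, turned like it within 0.1 rad; only about 20 mm of room to the hexagonal one beside it, so take it across its y. The round block may lie on it.
- hex_block: Hexagonal printing block, 52 mm across flats, 60 mm across corners, about 50 g. One pair of flats faces its +y and -y, two corners lie on its x. 28 mm thick, pale wood, thin dark carved lines on top. Origin: centre of its underside, z up. It starts on the long block, turned like it within 0.1 rad; take it across its y. The round block may lie on it.
- round_block: Round printing block, the smallest: a disc of 38 mm diameter, about 25 g. 28 mm thick, pale wood, thin dark carved lines on top. Origin: centre of its underside, z up. It starts on top of the pile, about 56 mm above the table, on the square or on the hexagonal block.
- slab_tray: Long rectangular tray for the long block, inside 178 mm (its x) by 80 mm (its y). It is fixed to the table, 10 mm high in all: a 4 mm dark wooden floor inside a lighter wooden rim 6 mm wide that rises 6 mm above the floor. Origin: centre of its underside, z up. May lie on the left or the right of the work area; the pile is on the other side.
- square_tray: Square tray for the square block, inside 70 by 70 mm, sides along its x and y. It is fixed to the table, 10 mm high in all: a 4 mm dark wooden floor inside a lighter wooden rim 6 mm wide that rises 6 mm above the floor. Origin: centre of its underside, z up. 
- hex_tray: Hexagonal tray for the hexagonal block, inside 70 mm across flats, two corners on its x. It is fixed to the table, 10 mm high in all: a 4 mm dark wooden floor inside a lighter wooden rim 6 mm wide that rises 6 mm above the floor. Origin: centre of its underside, z up. 
- round_tray: Round tray for the round block, inside diameter 56 mm. It is fixed to the table, 10 mm high in all: a 4 mm dark wooden floor inside a lighter wooden rim 6 mm wide that rises 6 mm above the floor. Origin: centre of its underside, z up. 
- paint_bottle: Bystander: standing green paint bottle with white label and cap, 60 mm diameter, 160 mm high. Origin: centre of its underside.
- jar: Bystander: clear jar with red lid, 64 mm diameter, 75 mm high. Origin: centre of its underside.
Mind the look-alikes: they are no part of the job. Leave any blue or green look-alike of the round_tray alone.

How it is judged:
By the outcome, as a careful person would: the job done as asked, in the order asked, and still so for the second after the job is handed in, with the robot touching nothing.
It also fails if it takes over 112 s, if anything falls off the work surface, if the arm or the gripper's body presses on something with over 40 N, if the wrist force passes 120 N, or if a joint passes its speed limit or range.

## Working session

There is one attempt and no reset: what is moved stays moved. The work goes in short steps, Python scripts to look and compute and a shell command to move; the robot and the scene stay as the last step left them, time stands still between calls to the robot, and variables do not carry over. Pictures are saved under pics/ and viewed, at most 14 in all, crops included, and the job is handed in when it is done.

```bash
ls; mkdir -p pics
python3 - <<'E'
from rig import manip, eyes
import cv2
s=manip.get_state();print({k:s[k] for k in('clock','position','ee_rot','width')})
for c in('top','side'):
    d=eyes.get_image(c);cv2.imwrite(f'pics/{c}0.png',d['frame'][:,:,::-1])
    print(c,d['fx'],d['cx'],d['cy'],d['R'],d['t'])
    for n in 'slab square_block hex_block round_block slab_tray square_tray hex_tray round_tray paint_bottle jar'.split():
        print(n,[(p['centre'],round(p['confidence'],2)) for p in eyes.place_of(c,n)], [(r['bbox'],round(r['confidence'],2)) for r in eyes.regions_of(c,n)])
E
```

```text
pics
{'clock': 0.0, 'position': array([0.15580261, 0.55295117, 0.24441503]), 'ee_rot': array([-2.53876055e-04,  1.36955131e-01,  9.90576801e-01, -9.10259106e-04]), 'width': 0.08549355695247529}
top 414.1054858335262 274.83538182440753 206.4314437374753 [[ 0.0292812  -0.99941501 -0.01767048]
 [-0.99778057 -0.0281665  -0.06033731]
 [ 0.0598043   0.01939801 -0.99802162]] [-0.01232851  0.64792266  1.01665589]
slab [([166.7, 261.0], 0.89)] [([144.8, 226.3, 188.6, 295.5], 0.55)]
square_block [([167.7, 244.6], 0.5)] [([160.9, 233.4, 180.1, 260.6], 0.56)]
hex_block [([160.3, 274.7], 0.56), ([167.5, 242.2], 0.27)] [([146.8, 266.9, 174.1, 288.1], 0.71)]
round_block [([166.7, 245.6], 0.83), ([160.4, 275.5], 0.24)] [([156.8, 238.1, 172.8, 254.4], 0.66)]
slab_tray [([390.2, 270.9], 0.92)] [([366.9, 230.4, 420.7, 311.9], 0.81)]
square_tray [([236.5, 217.4], 0.84)] [([218.2, 197.1, 253.7, 233.8], 0.98)]
hex_tray [([270.5, 289.2], 0.7)] [([254.4, 270.1, 286.9, 304.2], 0.7)]
round_tray [([322.8, 271.0], 0.92), ([324.1, 185.7], 0.8), ([308.9, 225.4], 0.69)] [([289.7, 211.5, 318.6, 240.8], 0.95), ([310
[... 809 characters left out ...]
([273.4, 258.0], 0.57)] [([255.6, 243.6, 291.8, 276.1], 0.92), ([323.8, 153.2, 394.8, 181.8], 0.27)]
hex_tray [([270.3, 156.9], 0.64), ([347.8, 250.8], 0.59)] [([330.9, 234.9, 371.8, 267.1], 0.86), ([216.1, 185.7, 241.8, 218.3], 0.34)]
round_tray [([267.8, 188.6], 0.94), ([344.9, 210.2], 0.8), ([302.8, 209.1], 0.68), ([311.4, 346.5], 0.5)] [([257.1, 176.2, 282.8, 197.2], 0.95), ([291.8, 200.5, 313.9, 221.8], 0.81), ([334.0, 198.2, 355.0, 219.6], 0.72), ([265.9, 313.6, 304.1, 341.8], 0.5), ([299.3, 329.0, 322.6, 359.5], 0.49)]
paint_bottle [([267.2, 154.6], 0.59), ([358.8, 169.4], 0.26)] [([255.7, 111.0, 280.0, 166.6], 0.89)]
jar [([230.3, 209.9], 0.81)] [([215.5, 187.8, 242.2, 217.8], 0.68)]
```

Run:
```python
import cv2,numpy as np
a=cv2.imread('pics/top0.png')[120:330,130:430];b=cv2.imread('pics/side0.png')[100:390,200:410]
a=cv2.resize(a,None,fx=2.66,fy=2.66,interpolation=cv2.INTER_CUBIC);cv2.imwrite('pics/top0c.png',a)
cv2.imwrite('pics/side0c.png',cv2.resize(b,None,fx=2,fy=2,interpolation=cv2.INTER_CUBIC))
```

```text
(no output)
```

View pics/top0c.png

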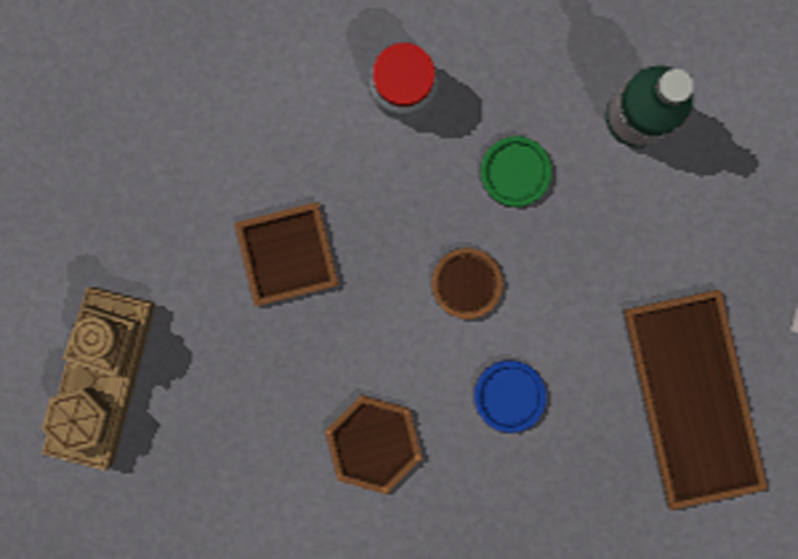

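View pics/side0c.png

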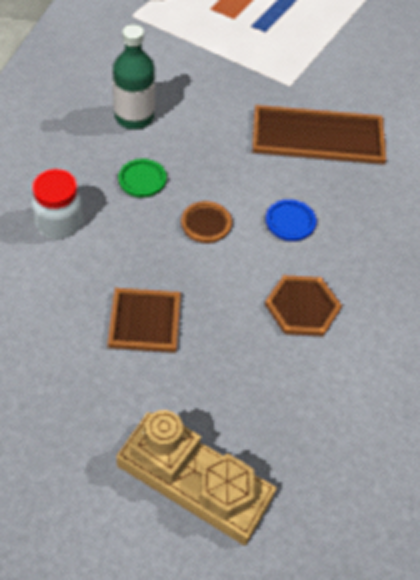

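The picture shows the pile at left, with the round block on the square one at the far end and the hex at the near end. The wooden trays are square (236,217), round (309,225), hex (270,289) and long (390,271). The blue (323,271) and green (324,186) look-alikes are to be left alone.

```bash
cat > h.py <<'E'
from rig import manip, eyes
import cv2, numpy as np
def ray(d,p):
    v=np.array([(p[0]-d['cx'])/d['fx'],(p[1]-d['cy'])/d['fy'],1.])
    return -d['R'].T@d['t'], d['R'].T@v
def onplane(d,P,z):
    o=[]
    for p in np.atleast_2d(P):
        c,v=ray(d,p);o.append(c+v*(z-c[2])/v[2])
    return np.array(o)
def tri(v):  # [(d,px)...] -> point, gap
    A=[];b=[]
    for d,p in v:
        c,u=ray(d,p);u=u/np.linalg.norm(u);M=np.eye(3)-np.outer(u,u);A.append(M);b.append(M@c)
    x=np.linalg.lstsq(np.vstack(A),np.hstack(b),rcond=None)[0]
    return x,[round(1000*np.linalg.norm(M@x-q),1) for M,q in zip(A,b)]
def rect(d,mask,z):
    """outline back-projected to plane z: min-area rectangle (centre mm, sides mm, yaw deg of the long side)"""
    cs,_=cv2.findContours(mask.astype(np.uint8),cv2.RETR_EXTERNAL,cv2.CHAIN_APPROX_NONE)
    c=max(cs,key=len)[:,0].astype(float)
    W=onplane(d,c,z)[:,:2]*1000
    (x,y),(w,h),_=r=cv2.minAreaRect(W.astype(np.float32))
    B=cv2.boxPoints(r);e=B[1]-B[0];f=B[2]-B[1]
    if np.linalg.norm(f)>np.linalg.norm(e):e=f
    a=np.degrees(np.arctan2(e[1],e[0]))%180
    cc,rr=cv2.minEnclosingCircle(W.astype(np.float32))
    return np.round([x,y,max(w,h),min(w,h),a,*cc,2*rr],1)
def tool():
    s=manip.get_state();q=s['ee_rot'];from scipy.spatial.transform import Rotation as R
    return s,R.from_quat([*q[1:],q[0]]).as_matrix()
def go(x,y,z,yawdeg=None,mod=180):
    """rows' numbers to reach world x,y,z (m), finger line y at yawdeg"""
    s,M=tool();d=M.T@(np.array([x,y,z])-s['position'])/.5
    sp=0
    cur=np.degrees(np.arctan2(M[1,1],M[0,1]))
    if yawdeg is not None:
        e=(yawdeg-cur+mod/2)%mod-mod/2; sp=-e/360  # tool z down
    print('pos',s['position'].round(4),'fingeryaw',round(cur,1),'q6',round(s['qpos'][5],2),'-> d',d.round(4),'spin',round(sp,4))
E
python3 - <<'E'
from h import *
T=eyes.get_image('top');S=eyes.get_image('side')
px={'slab':((166.7,261),(298.3,336.2)),'square':((167.7,244.6),(283,324)),'hex':((160.3,274.7),(312.9,346.7)),'round':((166.7,245.6),(282.4,316.7)),
'slabT':((390.2,270.9),(359,169.3)),'sqT':((236.5,217.4),(273.4,258)),'hexT':((270.5,289.2),(347.8,250.8)),'rT':((308.9,225.4),(302.8,209.1))}
for k,(a,b) in px.items():
    x,g=tri([(T,a),(S,b)]);print(k,x.round(4),g)
for c,d in(('top',T),('side',S)):
  for n,z in (('slab_tray',.01),('square_tray',.01),('hex_tray',.01),('round_tray',.01),('round_block',.084),('hex_block',.056),('square_block',.056)):
    for r in eyes.regions_of(c,n)[:3]: print(c,n,round(r['confidence'],2),rect(d,r['mask'],z))
E
```

```text
slab [0.5026 0.2713 0.0204] [np.float64(1.6), np.float64(1.6)]
square [0.542  0.2651 0.0384] [np.float64(3.8), np.float64(3.8)]
hex [0.4677 0.2843 0.0246] [np.float64(2.7), np.float64(2.7)]
round [0.5428 0.2609 0.0638] [np.float64(1.5), np.float64(1.5)]
slabT [ 0.4963 -0.2894 -0.0076] [np.float64(1.9), np.float64(1.9)]
sqT [0.6193 0.1023 0.0145] [np.float64(1.4), np.float64(1.4)]
hexT [0.4492 0.0131 0.0098] [np.float64(8.0), np.float64(8.0)]
rT [ 0.6042 -0.0811 -0.0016] [np.float64(0.8), np.float64(0.8)]
top square_tray 0.93 [623.7 101.5  86.4  83.5 105.7 623.6 100.  110.7]
top hex_tray 0.62 [448.1  15.2  86.2  79.  136.4 447.   15.2  88.4]
top hex_tray 0.48 [600.3 -70.8  67.8  65.3   1.6 600.6 -70.9  70. ]
top round_tray 0.91 [600.2 -69.5  68.4  66.4  28.2 600.6 -70.2  72.4]
top round_tray 0.82 [ 497.3 -112.7   65.4   63.1  136.4  496.6 -112.9   67.1]
top round_tray 0.6 [ 708.9 -113.6   66.1   60.6    1.2  708.7 -115.    66.8]
top round_block 0.65 [542.9 259.6  42.5  35.   91.7 542.6 259.5  43.8]
top hex_block 0.65 [467.1 281.   57.9  50.   92.6 467.1 281.   61.4]
top hex_block 0.51
[... 162 characters left out ...]
1.   62.7  54.7  92.5 467.1 281.   66. ]
side slab_tray 0.79 [ 501.4 -282.4  193.6  105.8   14.9  500.  -280.4  209.9]
side square_tray 0.71 [624.7 105.2  87.9  81.4 105.6 624.6 104.4 112. ]
side hex_tray 0.8 [448.8  17.8  90.9  84.6 136.6 449.1  17.3  94.5]
side hex_tray 0.24 [ 798.1 -304.8  235.4   62.2  112.1  798.5 -304.7  235.7]
side round_tray 0.98 [601.4 -65.8  68.4  66.7 110.6 603.  -65.2  72.4]
side round_tray 0.86 [ 496.2 -109.1   70.2   64.3  105.6  497.  -109.8   72.7]
side round_block 0.79 [541.8 268.9  47.9  36.6 109.2 541.6 268.7  48.3]
side hex_block 0.73 [465.6 288.2  66.6  52.7 108.4 466.6 288.5  67.6]
side square_block 0.86 [537.9 270.   60.2  59.7  75.6 536.8 270.6  72. ]
```

Run:
```python
from h import *
go(.505,.27,.32,76)
```

```text
pos [0.156  0.5534 0.2453] fingeryaw 74.3 q6 -0.12 -> d [-0.8256 -0.3562 -0.1494] spin -0.0048
```

```bash
python3 -m creep '[[1,-0.826,-0.356,-0.15,-0.005],[1,-0.826,-0.356,-0.15,-0.005],[1,-0.826,-0.356,-0.15,-0.005],[1,-0.826,-0.356,-0.15,-0.005],[1,-0.826,-0.356,-0.15,-0.005],[1,-0.826,-0.356,-0.15,-0.005],[1,-0.826,-0.356,-0.15,-0.005],[1,-0.826,-0.356,-0.15,-0.005],[1,-0.826,-0.356,-0.15,-0.005],[1,-0.826,-0.356,-0.15,-0.005]]' 30
python3 - <<'E'
from h import *
d=eyes.get_image('wrist');cv2.imwrite('pics/w1.png',d['frame'][:,:,::-1])
s,M=tool();print(s['position'],s['qd'].round(3),'cam',(-d['R'].T@d['t']).round(3),d['R'][2].round(3),d['fx'])
for n,z in (('slab',.028),('hex_block',.056),('square_block',.056),('round_block',.084)):
    for r in eyes.regions_of('wrist',n)[:2]: print(n,round(r['confidence'],2),r['bbox'],rect(d,r['mask'],z))
    for r in eyes.place_of('wrist',n)[:2]: print(n,round(r['confidence'],2),r['centre'],onplane(d,r['centre'],z-.028).round(4))
E
```

```text
clock: 3.9
position: [0.51, 0.2664, 0.3209]
ee_rot: [0.002, 0.124, 0.992, -0.0]
contact_force: [0.3, 0.7, 0.4]
width: 0.0853
gripper_force: 0.0
[0.50837166 0.26758841 0.32045496] [ 0.06  -0.017  0.046  0.039  0.011  0.028] cam [0.435 0.286 0.45 ] [ 0.3   -0.075 -0.951] 349.27175003079606
slab 0.64 [251.2, 81.4, 308.5, 213.9] [482.9 277.7 115.5  61.3 167.4 483.3 276.9 128. ]
slab 0.86 [278.3, 149.3] [[0.5067 0.2705 0.    ]]
hex_block 0.59 [257.1, 93.0, 305.4, 149.9] [467.9 283.6  58.1  52.3 165.8 468.  283.8  59.4]
hex_block 0.89 [279.9, 117.9] [[0.4668 0.2823 0.028 ]]
square_block 0.69 [258.9, 159.0, 305.0, 208.9] [537.7 265.3  56.2  53.2 164.8 538.3 265.1  72.2]
square_block 0.84 [282.0, 182.8] [[0.5439 0.2657 0.028 ]]
round_block 0.94 [263.1, 177.8, 298.5, 213.2] [541.5 263.1  41.1  35.2 165.7 541.4 263.1  42.8]
round_block 0.92 [282.3, 190.3] [[0.5456 0.2652 0.056 ]]
```

View pics/w1.png

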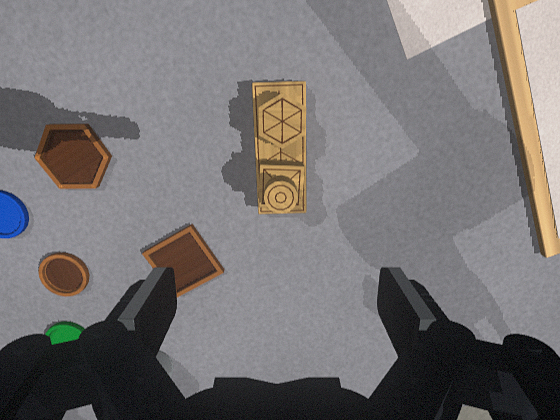

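The wrist view shows the pile upright in the image (columns 251–308, rows 81–214), the round block at (281,195) and the hex at (281,121). Next I check the heights by triangulation.

Run:
```python
from h import *
D={c:eyes.get_image(c) for c in('wrist','top','side')}
for n,z in (('hex_block',.056),('round_block',.084),('square_block',.056)):
    v=[]
    for c,d in D.items():
        r=eyes.regions_of(c,n); p=eyes.place_of(c,n)
        if r: print(n,c,round(r[0]['confidence'],2),rect(d,r[0]['mask'],z))
        if p and p[0]['confidence']>.5: v.append((d,p[0]['centre']))
    print(n,'origin',*tri(v))
for n in('slab','hex_tray','square_tray','round_tray'):
    v=[(D[c],p[0]['centre']) for c in('wrist','top','side') for p in [eyes.place_of(c,n)] if p and p[0]['confidence']>.5]
    if n=='round_tray':
        for c in D:print(c,[(x['centre'],onplane(D[c],x['centre'],0).round(3)) for x in eyes.place_of(c,n)])
    else: print(n,len(v),*tri(v) if len(v)>1 else '')
r=eyes.regions_of('wrist','slab');print(rect(D['wrist'],r[0]['mask'],.028))
go(.542,.263,.106,76)
```

```text
hex_block wrist 0.74 [467.9 283.4  59.9  51.6 167.5 467.9 283.7  59.9]
hex_block top 0.76 [467.6 277.1  57.8  49.9 105.7 468.  278.8  61.2]
hex_block side 0.65 [466.8 288.4  66.7  50.4 106.2 464.8 287.8  66.9]
hex_block origin [0.4688129  0.28059246 0.02211103] [np.float64(1.9), np.float64(1.9), np.float64(0.5)]
round_block wrist 0.84 [540.9 263.5  44.9  37.5 166.2 540.9 263.5  45.7]
round_block top 0.71 [542.8 260.8  40.2  35.   91.7 541.7 260.7  42.2]
round_block side 0.62 [542.7 269.2  48.   38.4 109.2 541.4 268.5  49.1]
round_block origin [0.54226297 0.26183345 0.05815439] [np.float64(1.7), np.float64(2.5), np.float64(1.2)]
square_block wrist 0.87 [537.9 265.8  56.9  52.2 165.2 538.4 265.   72.7]
square_block top 0.79 [538.8 261.4  56.4  53.7  72.8 539.4 261.3  72. ]
square_block side 0.72 [779.1   7.8 115.7  63.  115.5 784.1  10.  117.2]
square_block origin [0.54169795 0.26154067 0.0314191 ] [np.float64(3.5), np.float64(4.7), np.float64(4.7)]
slab 3 [0.57185503 0.12640421 0.13276588] [np.float64(173.9), np.float64(367.4), np.float64(197.6)]
hex_tray 3 [0.44758026 0.01166956 0.00322775] [np.float64(3.6), np.float64(5.6), np.float64(3.7)]
square_tray 3 [0.62088878 0.1097306  0.0185553 ] [np.float64(5.1), np.float64(5.1), np.float64(0.3)]
wrist [([3.5, 217.3], array([[ 0.5  , -0.112,  0.   ]])), ([61.8, 340.6], array([[ 0.707, -0.12 ,  0.   ]]))]
top [([307.4, 223.3], array([[ 0.609, -0.077,  0.   ]])), ([327.0, 187.1], array([[ 0.702, -0.125,  0.   ]])), ([319.0, 270.9], array([[ 0.49 , -0.109,  0.   ]]))]
side [([270.4, 189.2], array([[ 0.712, -0.116, -0.   ]])), ([344.7, 208.2], array([[ 0.499, -0.123,  0.   ]]))]
[477.  278.7 103.3  60.9 167.5 477.4 278.7 117.9]
pos [0.5053 0.2701 0.3203] fingeryaw 76.1 q6 -0.96 -> d [-0.0747  0.0039  0.4286] spin 0.0001
```

```bash
python3 -m creep '[[1,-0.075,0.005,0.05,0],[1,-0.075,0.005,0.15,0],[1,-0.075,0.005,0.25,0],[1,-0.075,0.005,0.35,0],[1,-0.075,0.005,0.43,0],[1,-0.075,0.005,0.488,0],[1,-0.075,0.005,0.488,0],[1,-0.075,0.005,0.488,0],[1,-0.075,0.005,0.488,0]]'
python3 - <<'E'
from h import *
D={c:eyes.get_image(c) for c in('wrist','side')}
cv2.imwrite('pics/w2.png',D['wrist']['frame'][:,:,::-1]); go(.542,.262,.076,76)
E
```

```text
clock: 7.1
position: [0.544, 0.2641, 0.0785]
ee_rot: [0.002, 0.121, 0.993, 0.001]
contact_force: [0.3, 0.2, 1.3]
width: 0.0852
gripper_force: 0.0
pos [0.5437 0.264  0.0786] fingeryaw 76.1 q6 -0.99 -> d [ 0.0024 -0.0048  0.0051] spin 0.0002
```

View pics/w2.png

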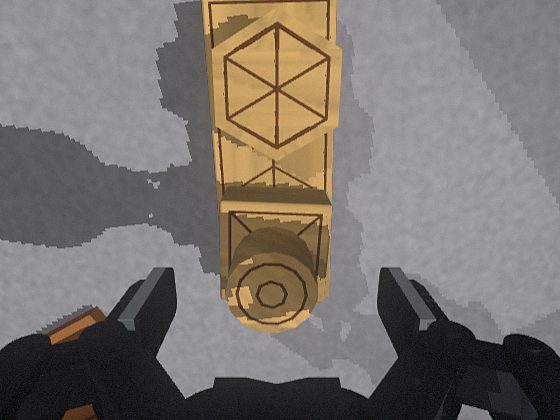

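```bash
python3 - <<'E'
from h import *
d=eyes.get_image('wrist');print(onplane(d,(272,293),.084))
E
python3 -m creep '[[1,0,0,0.004,0],[0,0,0,0.004,0],[0,0,0,0.004,0],[0,0,0,0.004,0],[0,0,0,0.004,0],[0,0,0,0.004,0],[0,0,0,0.004,0],[0,0,0,0.004,0],[0,0,0,0.004,0],[0,0,0,0.004,0]]' 30
python3 -m creep '[[0,0,0,-0.03,0],[0,0,0,-0.1,0],[0,0,0,-0.16,0],[0,0,0,-0.16,0]]'
python3 - <<'E'
from h import *
go(.6,-.069,.16,76)
E
```

```text
[[0.54448223 0.26245079 0.084     ]]
clock: 8.25
position: [0.5424, 0.2635, 0.0745]
ee_rot: [0.0, 0.121, 0.993, 0.0]
contact_force: [0.0, 0.1, 3.3]
width: 0.0367
gripper_force: 30.1
clock: 8.65
position: [0.5448, 0.2644, 0.1584]
ee_rot: [0.004, 0.121, 0.993, 0.002]
contact_force: [1.4, -0.3, -0.5]
width: 0.037
gripper_force: 30.2
pos [0.5448 0.2644 0.1584] fingeryaw 76.1 q6 -0.99 -> d [-0.2679 -0.6206 -0.0043] spin 0.0002
```

```bash
python3 -m creep '[[0,-0.268,-0.62,-0.004,0],[0,-0.268,-0.62,-0.004,0],[0,-0.268,-0.62,-0.004,0],[0,-0.268,-0.62,-0.004,0],[0,-0.268,-0.62,-0.004,0],[0,-0.268,-0.62,-0.004,0],[0,-0.268,-0.62,-0.004,0],[0,-0.268,-0.62,-0.004,0],[0,-0.268,-0.62,-0.004,0],[0,-0.268,-0.62,-0.004,0]]'
python3 - <<'E'
from h import *
d=eyes.get_image('wrist');cv2.imwrite('pics/w3.png',d['frame'][:,:,::-1])
for c in('wrist','top','side'):
  if c!='wrist':d=eyes.get_image(c)
  for n in('round_tray','square_tray','hex_tray','slab_tray'):
    for r in eyes.regions_of(c,n): print(c,n,round(r['confidence'],2),np.round(r['bbox']),rect(d,r['mask'],.01))
go(.6,-.069,.024)
E
```

```text
clock: 9.65
position: [0.5967, -0.0686, 0.1553]
ee_rot: [-0.001, 0.121, 0.993, 0.001]
contact_force: [1.2, 0.0, -0.1]
width: 0.0368
gripper_force: 30.3
wrist round_tray 0.93 [138.  30. 229. 129.] [ 498.2 -113.8   67.8   67.    83.   498.2 -113.8   68.5]
wrist round_tray 0.91 [228. 318. 274. 351.] [ 731.6 -127.5   47.6   20.3   44.4  726.1 -121.8   47.6]
wrist round_tray 0.82 [234. 157. 315. 233.] [600.9 -70.7  66.9  64.8  78.4 602.  -71.   68.3]
wrist square_tray 0.69 [421. 103. 556. 241.] [625.2 100.6  86.4  85.6  16.  624.9 100.4 118.7]
wrist hex_tray 0.78 [289.   0. 386.  28.] [481.7   4.9  67.1  17.7  76.2 473.4   6.9  67.1]
wrist slab_tray 0.95 [  0.  75. 100. 263.] [ 533.2 -276.8  124.5   99.    14.   532.  -276.7  155.9]
top round_tray 0.94 [312. 172. 336. 194.] [ 712.4 -114.2   63.    53.9   73.   707.7 -112.8   64.4]
top round_tray 0.91 [308. 258. 336. 282.] [ 495.4 -113.3   64.8   64.5   91.4  496.2 -113.6   67. ]
top round_tray 0.34 [360. 146. 390. 177.] [ 774.7 -239.8   78.3   74.4   91.   773.4 -242.3   92.7]
top square_tray 0.64 [216. 198. 255. 234.] [623.9 100.8  82.9 
[... 190 characters left out ...]
   14.2  498.7 -285.1  208.3]
side round_tray 0.83 [257. 178. 281. 198.] [ 711.5 -112.1   74.7   66.7  110.7  710.  -112.3   76.6]
side round_tray 0.7 [291. 200. 315. 224.] [603.1 -67.   72.   69.7 110.6 602.3 -66.7  75.3]
side round_tray 0.63 [331. 198. 357. 222.] [ 496.3 -109.3   70.9   58.9  105.5  497.2 -109.6   73.8]
side square_tray 0.76 [256. 241. 290. 274.] [624.2 106.2  89.8  85.2 106.5 622.9 106.9 111.4]
side hex_tray 0.59 [329. 237. 369. 269.] [448.3  16.8  89.8  85.4  20.5 449.3  17.4  94.2]
side slab_tray 0.85 [327. 152. 393. 182.] [ 500.1 -281.5  190.3  101.7   13.7  501.8 -282.3  209.7]
pos [ 0.5976 -0.0697  0.1563] fingeryaw 76.1 q6 -1.56 -> d [-0.0043  0.0026  0.2646] spin 0
```

View pics/w3.png

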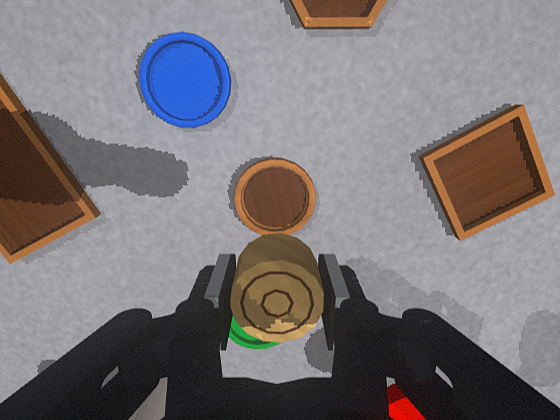

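The held disc is at (277,300) and the wooden round tray at (275,195), directly ahead in the view. The green dish is beyond and well clear.

```bash
python3 -m creep '[[0,-0.003,0,0.08,0],[0,-0.003,0,0.16,0],[0,-0.003,0,0.22,0],[0,-0.003,0,0.25,0],[0,-0.003,0,0.26,0],[0,-0.003,0,0.26,0],[0,-0.003,0,0.26,0]]'
python3 - <<'E'
from h import *
go(.599,-.07,.023)
E
```

```text
clock: 11.1
position: [0.6, -0.0703, 0.0273]
ee_rot: [0.001, 0.121, 0.993, -0.0]
contact_force: [0.1, -1.1, -1.0]
width: 0.0368
gripper_force: 30.3
pos [ 0.6    -0.0703  0.0273] fingeryaw 76.1 q6 -1.56 -> d [0.0021 0.     0.0086] spin 0
```

```bash
python3 -m creep '[[0,0,0,0.007,0],[0,0,0,0.007,0],[0,0,0,0.007,0],[0.7,0,0,0.007,0],[0.7,0,0,0.005,0],[0.7,0,0,0.003,0],[1,0,0,-0.05,0],[1,0,0,-0.15,0],[1,0,0,-0.25,0],[1,0,0,-0.25,0]]'
python3 - <<'E'
from h import *
go(.468,.281,.046,76.5)
d=eyes.get_image('wrist');print([ (round(r['confidence'],2),r['bbox'],rect(d,r['mask'],.032)) for r in eyes.regions_of('wrist','round_block')])
cv2.imwrite('pics/w4.png',d['frame'][:,:,::-1])
E
```

```text
clock: 12.1
position: [0.6039, -0.0711, 0.1591]
ee_rot: [0.008, 0.121, 0.993, -0.001]
contact_force: [-0.0, -0.6, 0.1]
width: 0.0855
gripper_force: 0.0
pos [ 0.6039 -0.0711  0.1591] fingeryaw 76.1 q6 -1.56 -> d [0.4369 0.6179 0.2197] spin -0.0012
[(0.61, [253.1, 160.5, 301.0, 214.6], array([598.9, -69.5,  41.1,  36.8, 166.1, 599.2, -69.1,  42. ])), (0.56, [0.0, 61.6, 98.5, 249.0], array([ 533.3, -259.1,  112.7,   90.9,   13.8,  533. , -259.1,  142.1]))]
```

View pics/w4.png

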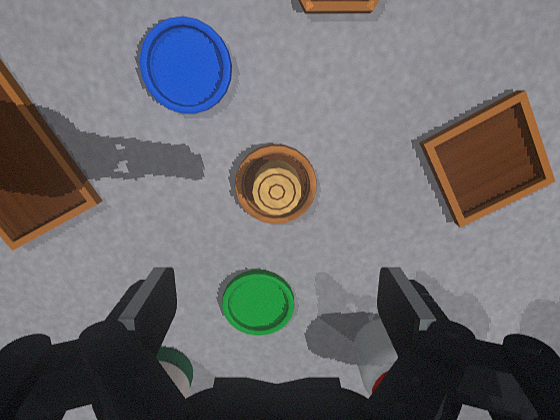

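Round block lies flat in its tray, at (277,192). Next the hex block.

```bash
python3 -m creep '[[1,0.35,0.6,-0.1,0],[1,0.35,0.6,-0.1,0],[1,0.35,0.6,-0.1,0],[1,0.35,0.6,-0.1,0],[1,0.35,0.6,-0.1,0],[1,0.35,0.6,-0.1,0],[1,0.35,0.6,-0.1,0],[1,0.35,0.6,-0.1,0],[1,0.35,0.6,-0.1,0],[1,0.35,0.6,-0.1,0]]'
python3 - <<'E'
from h import *
d=eyes.get_image('wrist');cv2.imwrite('pics/w5.png',d['frame'][:,:,::-1])
t=eyes.get_image('top')
for n,z in (('slab',.028),('hex_block',.056),('square_block',.056)):
    for r in eyes.regions_of('wrist',n)[:2]: print(n,round(r['confidence'],2),np.round(r['bbox']),rect(d,r['mask'],z))
    p=eyes.place_of('wrist',n);q=eyes.place_of('top',n)
    if p and q: print(p[0]['confidence'],q[0]['confidence'],*tri([(d,p[0]['centre']),(t,q[0]['centre'])]))
go(.468,.281,.050,77)
E
```

```text
clock: 13.2
position: [0.5011, 0.2621, 0.1999]
ee_rot: [-0.001, 0.122, 0.993, -0.001]
contact_force: [0.1, 1.3, -0.7]
width: 0.0855
gripper_force: 0.0
slab 0.86 [250.  89. 326. 264.] [494.3 274.9 139.2  62.2 167.3 494.6 274.7 151.1]
0.6 0.72 [ 0.6730903   0.22169985 -0.75905628] [np.float64(30.7), np.float64(30.7)]
hex_block 0.64 [259. 103. 329. 182.] [468.1 283.9  59.1  53.2 165.2 467.6 283.5  60.1]
0.84 0.43 [0.46807383 0.28292371 0.04183586] [np.float64(0.7), np.float64(0.7)]
square_block 0.62 [259. 194. 324. 264.] [536.8 265.6  60.9  52.7 164.4 537.4 265.3  75.6]
0.83 0.75 [0.54566727 0.26693342 0.02056872] [np.float64(7.5), np.float64(7.5)]
pos [0.5016 0.2631 0.2014] fingeryaw 76.0 q6 -0.97 -> d [0.0739 0.0185 0.3028] spin -0.0027
```

View pics/w5.png

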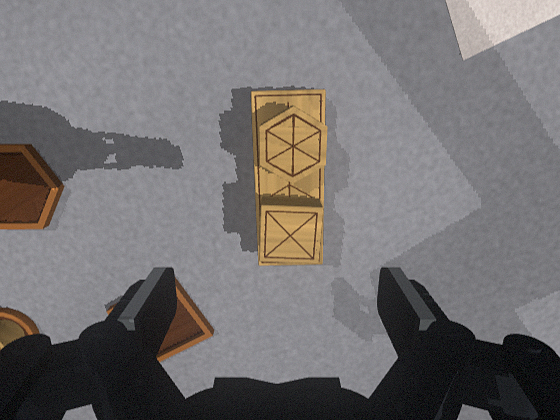

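The wrist view shows the hex at (293,146) and the square at (291,235), both in line with the jaws. Moving down on the hex.

Run:
```python
from h import *
d=eyes.get_image('wrist');print(onplane(d,[(293,146),(291,235)],.056)); go(.4675,.2830,.047)
```

```text
[[0.46984786 0.28503078 0.056     ]
 [0.54316395 0.26621409 0.056     ]]
pos [0.5015 0.2631 0.2014] fingeryaw 76.0 q6 -0.97 -> d [0.0757 0.0221 0.3087] spin 0
```

```bash
python3 -m creep '[[1,0.074,0.024,0,0],[1,0.074,0.024,0.1,0],[1,0.074,0.024,0.2,0],[1,0.074,0.024,0.27,0],[1,0.074,0.024,0.306,0],[1,0.074,0.024,0.306,0],[1,0.074,0.024,0.306,0]]'
python3 - <<'E'
from h import *
go(.4685,.284,.047)
E
```

```text
clock: 14.5
position: [0.4689, 0.2841, 0.0486]
ee_rot: [0.0, 0.121, 0.993, 0.0]
contact_force: [0.7, 0.9, 0.5]
width: 0.0853
gripper_force: 0.0
pos [0.4689 0.2841 0.0486] fingeryaw 76.1 q6 -0.91 -> d [ 0.0008 -0.0004  0.0033] spin 0
```

```bash
python3 -m creep '[[0,0,0,0.003,0],[0,0,0,0.003,0],[0,0,0,0.003,0],[0,0,0,0.003,0],[0,0,0,0.003,0],[0,0,0,0.003,0],[0,0,0,0.003,0],[0,0,0,0.003,0],[0,0,0,0.003,0]]' 30
python3 -m creep '[[0,0,0,-0.02,0],[0,0,0,-0.1,0],[0,0,0,-0.2,0],[0,0,0,-0.2,0]]'
python3 - <<'E'
from h import *
d=eyes.get_image('wrist');t=eyes.get_image('top')
for c,D in(('wrist',d),('top',t)):
  for r in eyes.regions_of(c,'hex_tray')[:1]:
    print(c,r['confidence'],np.round(r['bbox']),rect(D,r['mask'],.01))
    cs,_=cv2.findContours(r['mask'].astype(np.uint8),0,1);k=max(cs,key=len)
    W=(onplane(D,k[:,0].astype(float),.01)[:,:2]*1000)
    # fit outer hexagon (82 mm across flats) by least squares on apothem
    from scipy.optimize import least_squares
    def f(p):
        th=np.arctan2(W[:,1]-p[1],W[:,0]-p[0])-p[2]; rr=np.hypot(W[:,1]-p[1],W[:,0]-p[0])
        a=(th)%(np.pi/3)-np.pi/6   # corners at th=0
        return rr*np.cos(a)-p[3]
    best=min((least_squares(f,[*W.mean(0),np.radians(g),41],loss='soft_l1') for g in range(0,60,10)),key=lambda s:s.cost)
    print('hex',best.x[:2].round(1),'corner deg',round(np.degrees(best.x[2])%60,1),'af',2*best.x[3].round(1),best.cost)
print(go(.448,.015,.14))
E
```

```text
clock: 15.4
position: [0.4693, 0.2842, 0.0482]
ee_rot: [0.001, 0.121, 0.993, 0.001]
contact_force: [-0.4, 0.1, 6.4]
width: 0.0515
gripper_force: 32.7
clock: 15.8
position: [0.4727, 0.2858, 0.1539]
ee_rot: [0.006, 0.121, 0.993, 0.004]
contact_force: [1.2, -0.0, -1.3]
width: 0.0512
gripper_force: 32.0
wrist 0.64 [  0. 217.  19. 277.] [468.4  53.1  58.9  13.  152.2 465.5  47.7  58.9]
hex [446.3  18.8] corner deg 16.1 af 82.6 314.51612436674515
pos [0.4674 0.2834 0.146 ] fingeryaw 76.1 q6 -0.91 -> d [-0.0917 -0.5303  0.0126] spin 0
None
```

```bash
python3 -m creep '[[0,-0.092,-0.53,0,0.083],[0,-0.092,-0.53,0,0.083],[0,-0.092,-0.53,0,0.083],[0,-0.092,-0.53,0,0.083],[0,-0.092,-0.53,0,0.083],[0,-0.092,-0.53,0,0.083],[0,-0.092,-0.53,0,0.083],[0,-0.092,-0.53,0,0.083],[0,-0.092,-0.53,0,0.083]]'
python3 - <<'E'
from h import *
d=eyes.get_image('wrist');cv2.imwrite('pics/w6.png',d['frame'][:,:,::-1])
for r in eyes.regions_of('wrist','hex_tray')[:2]:
    print(r['confidence'],np.round(r['bbox']),rect(d,r['mask'],.01))
go(.448,.015,.025,46)
E
```

```text
clock: 16.9
position: [0.4488, 0.0166, 0.1461]
ee_rot: [-0.001, 0.373, 0.928, 0.0]
contact_force: [0.3, 0.4, -1.0]
width: 0.0512
gripper_force: 32.1
0.96 [220. 136. 326. 227.] [440.4  21.1  83.4  71.5  48.2 448.4  13.7  94. ]
0.73 [543.   2. 560.  40.] [492.1 242.8  31.    8.7 167.1 491.3 239.2  31. ]
pos [0.4491 0.0168 0.1464] fingeryaw 46.3 q6 -0.93 -> d [-0.0011 -0.004   0.2428] spin 0.0008
```

View pics/w6.png

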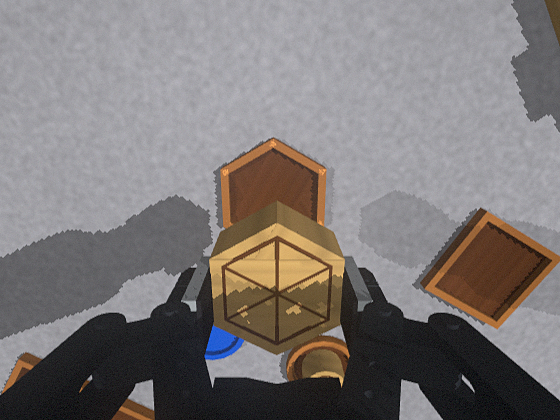

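The tray's top corner is at (273,137) and its side corners at (219,171) and (327,170). It is aligned with the held block.

Run:
```python
from h import *
d=eyes.get_image('wrist')
P=onplane(d,[(273,137),(219,171),(327,170)],.01)[:,:2]*1000
print(P.round(1)); m=(P[1]+P[2])/2;u=(m-P[0])/np.linalg.norm(m-P[0]);v=P[2]-P[1]
print('af',np.linalg.norm(v),'yaw',np.degrees(np.arctan2(v[1],v[0])),'axis',np.degrees(np.arctan2(u[1],u[0])),'c',m+u*23.67,P[0]+u*47.3)
print('block top c',onplane(d,(276,291),.146+.009))
go(.448,.015,.025,46)
```

```text
[[415.5  46.5]
 [405.4  -1.9]
 [462.8  59.3]]
af 83.91107514084779 yaw 46.84672348330718 axis -43.87516119298652 c [451.16776575  12.2830084 ] [449.62924797  13.76227304]
block top c [[0.44795531 0.01871859 0.155     ]]
pos [0.4492 0.0167 0.1465] fingeryaw 46.3 q6 -0.93 -> d [-0.0008 -0.004   0.2431] spin 0.0008
```

```bash
python3 -m creep '[[0,-0.007,-0.004,0.08,0],[0,-0.007,-0.004,0.16,0],[0,-0.007,-0.004,0.21,0],[0,-0.007,-0.004,0.232,0],[0,-0.007,-0.004,0.236,0],[0,-0.007,-0.004,0.236,0],[0,-0.007,-0.004,0.236,0]]'
python3 - <<'E'
from h import *
go(.45,.013,.024)
E
```

```text
clock: 17.75
position: [0.4513, 0.012, 0.0295]
ee_rot: [0.001, 0.373, 0.928, 0.0]
contact_force: [0.4, 0.3, 1.1]
width: 0.0514
gripper_force: 32.0
pos [0.4513 0.012  0.0295] fingeryaw 46.2 q6 -0.93 -> d [ 0.0033 -0.0003  0.0111] spin 0
```

```bash
python3 -m creep '[[0,0.001,0,0.005,0],[0,0.001,0,0.009,0],[0,0.001,0,0.009,0],[0,0.001,0,0.009,0],[0.75,0.001,0,0.009,0],[0.75,0.001,0,0.007,0],[0.75,0.001,0,0.003,0],[1,0.001,0,-0.05,0],[1,0.001,0,-0.15,0],[1,0.001,0,-0.25,0]]'
python3 - <<'E'
from h import *
d=eyes.get_image('wrist');cv2.imwrite('pics/w7.png',d['frame'][:,:,::-1])
go(.543,.265,.15,74.5)
E
```

```text
clock: 18.75
position: [0.4492, 0.0121, 0.1549]
ee_rot: [-0.001, 0.373, 0.928, -0.0]
contact_force: [1.3, -0.5, -0.2]
width: 0.0851
gripper_force: 0.0
pos [0.4547 0.0116 0.163 ] fingeryaw 46.2 q6 -0.93 -> d [0.2237 0.4878 0.0277] spin -0.0786
```

View pics/w7.png

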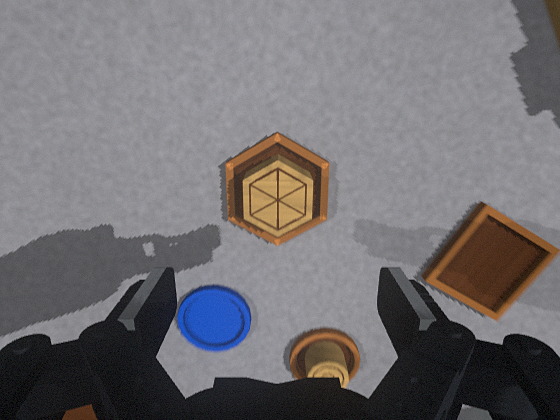

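Hex block lies flat in its tray at (278,200). Next the square block.

```bash
python3 -m creep '[[1,0.22,0.488,0.0,-0.08],[1,0.22,0.488,0.0,-0.08],[1,0.22,0.488,0.0,-0.08],[1,0.22,0.488,0.0,-0.08],[1,0.22,0.488,0.0,-0.08],[1,0.22,0.488,0.0,-0.08],[1,0.22,0.488,0.0,-0.08],[1,0.22,0.488,0.0,-0.08],[1,0.22,0.488,0.0,-0.08],[1,0.22,0.488,0.0,-0.08]]'
python3 - <<'E'
from h import *
d=eyes.get_image('wrist');cv2.imwrite('pics/w8.png',d['frame'][:,:,::-1])
for n,z in (('slab',.028),('square_block',.056)):
    for r in eyes.regions_of('wrist',n)[:2]: print(n,round(r['confidence'],2),np.round(r['bbox']),rect(d,r['mask'],z))
go(.5425,.265,.047,75)
E
```

```text
clock: 19.8
position: [0.5392, 0.2627, 0.154]
ee_rot: [-0.0, 0.132, 0.991, -0.0]
contact_force: [-0.4, 0.4, -0.4]
width: 0.0857
gripper_force: 0.0
slab 0.75 [223.  30. 323. 249.] [484.5 277.1 119.3  62.9 168.  484.6 276.3 133.3]
square_block 0.68 [241. 166. 318. 245.] [538.1 265.1  57.1  52.2 163.7 539.  264.6  73.5]
pos [0.5396 0.2632 0.1541] fingeryaw 74.9 q6 -0.97 -> d [-0.0047  0.0049  0.2142] spin -0.0003
```

View pics/w8.png

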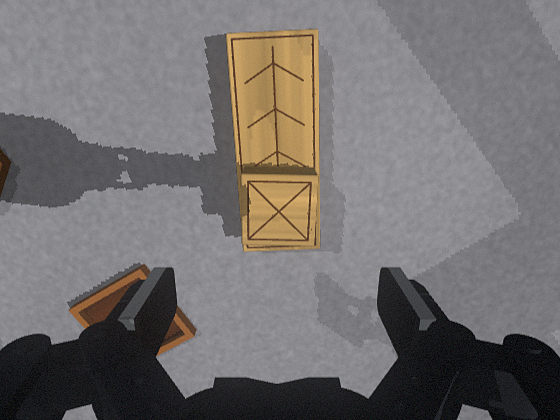

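The square's carved corners are at (248,181), (312,182), (309,241) and (248,240). The slab's upper edge corners are near (228,34) and (318,31).

Run:
```python
from h import *
d=eyes.get_image('wrist')
P=onplane(d,[(248,181),(312,182),(309,241),(248,240)],.056)[:,:2]*1000
print(P.round(1),P.mean(0)); 
for a,b in((0,1),(3,2)):v=P[b]-P[a];print(np.linalg.norm(v),np.degrees(np.arctan2(v[1],v[0])))
x,y=P.mean(0)/1000; go(x,y,.047,75)
```

```text
[[515.7 250.5]
 [527.6 291.9]
 [569.  279.9]
 [557.  238.3]] [542.31287148 265.15137966]
43.00224102870342 73.99417221129215
43.28485251188243 73.87693764472712
pos [0.5396 0.2635 0.1541] fingeryaw 74.9 q6 -0.97 -> d [-0.0043  0.0046  0.2142] spin -0.0002
```

```bash
python3 -m creep '[[1,-0.005,0.004,0.05,0.003],[1,-0.005,0.004,0.12,0.003],[1,-0.005,0.004,0.18,0.003],[1,-0.005,0.004,0.212,0.003],[1,-0.005,0.004,0.212,0.003],[1,-0.005,0.004,0.212,0.003],[1,-0.005,0.004,0.212,0.003]]'
python3 - <<'E'
from h import *
go(.5423,.2652,.047)
E
```

```text
clock: 20.7
position: [0.5437, 0.2658, 0.0492]
ee_rot: [0.001, 0.14, 0.99, 0.001]
contact_force: [0.5, -1.3, -0.7]
width: 0.0851
gripper_force: 0.0
pos [0.5437 0.2658 0.0492] fingeryaw 73.9 q6 -0.95 -> d [ 0.0024 -0.002   0.0045] spin 0
```

```bash
python3 -m creep '[[0,0.001,-0.001,0.004,0],[0,0.001,-0.001,0.004,0],[0,0.001,-0.001,0.004,0],[0,0.001,-0.001,0.004,0],[0,0.001,-0.001,0.004,0],[0,0.001,-0.001,0.004,0],[0,0.001,-0.001,0.004,0],[0,0.001,-0.001,0.004,0],[0,0.001,-0.001,0.004,0]]' 30
python3 -m creep '[[0,0,0,-0.02,0],[0,0,0,-0.1,0],[0,0,0,-0.2,0],[0,0,0,-0.2,0]]'
python3 - <<'E'
from h import *
go(.624,.101,.15,105)
E
```

```text
clock: 21.6
position: [0.5423, 0.2653, 0.0467]
ee_rot: [0.001, 0.14, 0.99, 0.0]
contact_force: [-0.5, -1.7, 6.1]
width: 0.0514
gripper_force: 33.4
clock: 22.0
position: [0.5463, 0.2669, 0.1531]
ee_rot: [0.006, 0.14, 0.99, 0.003]
contact_force: [1.0, 0.8, -0.6]
width: 0.0516
gripper_force: 32.7
pos [0.5463 0.2669 0.1531] fingeryaw 73.9 q6 -0.95 -> d [-0.2412 -0.2758  0.0067] spin -0.0864
```

```bash
python3 -m creep '[[0,-0.241,-0.276,0,-0.086],[0,-0.241,-0.276,0,-0.086],[0,-0.241,-0.276,0,-0.086],[0,-0.241,-0.276,0,-0.086],[0,-0.241,-0.276,0,-0.086],[0,-0.241,-0.276,0,-0.086],[0,-0.241,-0.276,0,-0.086],[0,-0.241,-0.276,0,-0.086],[0,-0.241,-0.276,0,-0.086]]'
python3 - <<'E'
from h import *
d=eyes.get_image('wrist');cv2.imwrite('pics/w9.png',d['frame'][:,:,::-1])
go(.624,.101,.0265,105)
E
```

```text
clock: 22.9
position: [0.6189, 0.1004, 0.1459]
ee_rot: [-0.0, -0.13, 0.992, 0.0]
contact_force: [0.6, -0.4, -0.1]
width: 0.0513
gripper_force: 32.7
pos [0.619  0.1003 0.1459] fingeryaw 104.9 q6 -1.78 -> d [-0.01   -0.0014  0.2388] spin -0.0002
```

View pics/w9.png

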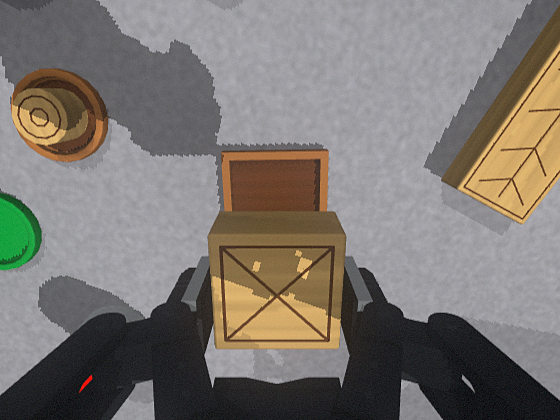

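Tray's outer far corners are at (221,151) and (328,149), with the held block aligned to them at (277,294).

Run:
```python
from h import *
d=eyes.get_image('wrist')
P=onplane(d,[(221,151),(328,149)],.01)[:,:2]*1000
v=P[1]-P[0];n=np.array([v[1],-v[0]])/np.linalg.norm(v);m=P.mean(0)
print(P,np.linalg.norm(v),np.degrees(np.arctan2(v[1],v[0])),m+41*n,'blk',onplane(d,(277,294),.1459+.009))
go(.623,.1005,.0265)
```

```text
[[597.48153433  50.98096759]
 [574.95659041 129.31989195]] 81.51294479179208 106.04163429207529 [625.62256947 101.48019712] blk [[0.61839251 0.10038568 0.1549    ]]
pos [0.6191 0.1002 0.1459] fingeryaw 104.9 q6 -1.78 -> d [-0.0077 -0.0014  0.2388] spin 0
```

```bash
python3 -m creep '[[0,-0.011,-0.001,0.08,-0.002],[0,-0.011,-0.001,0.16,-0.002],[0,-0.011,-0.001,0.21,-0.002],[0,-0.011,-0.001,0.234,-0.002],[0,-0.011,-0.001,0.236,-0.002],[0,-0.011,-0.001,0.236,-0.002],[0,-0.011,-0.001,0.236,-0.002]]'
python3 - <<'E'
from h import *
go(.6245,.101,.0227)
E
```

```text
clock: 23.7
position: [0.6263, 0.1003, 0.0296]
ee_rot: [0.002, -0.136, 0.991, -0.0]
contact_force: [0.7, -0.1, -1.1]
width: 0.0513
gripper_force: 32.6
pos [0.6263 0.1003 0.0296] fingeryaw 105.6 q6 -1.79 -> d [0.0032 0.0024 0.0138] spin 0
```

```bash
python3 -m creep '[[0,0.001,0.002,0.006,0],[0,0.001,0.002,0.011,0],[0,0.001,0.002,0.012,0],[0,0.001,0.002,0.012,0],[0.75,0.001,0.002,0.012,0],[0.75,0.001,0.002,0.01,0],[0.75,0.001,0.002,0.005,0],[1,0.001,0,-0.05,0],[1,0.001,0,-0.15,0],[1,0.001,0,-0.25,0]]'
python3 - <<'E'
from h import *
d=eyes.get_image('wrist');cv2.imwrite('pics/w10.png',d['frame'][:,:,::-1])
go(.535,.266,.16,77.3)
E
```

```text
clock: 24.7
position: [0.6236, 0.0998, 0.1532]
ee_rot: [-0.001, -0.135, 0.991, 0.0]
contact_force: [0.9, 1.0, 0.2]
width: 0.0852
gripper_force: 0.0
pos [0.629  0.1002 0.1635] fingeryaw 105.6 q6 -1.79 -> d [0.0922 0.3699 0.0044] spin 0.0785
```

View pics/w10.png

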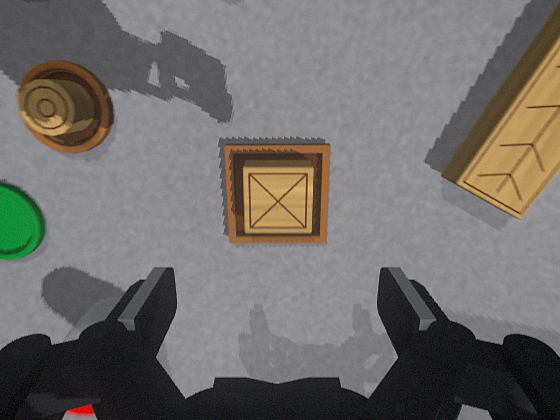

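Square block lies in its tray at (278,200). Next the slab.

```bash
python3 -m creep '[[1,0.092,0.37,-0.12,0.078],[1,0.092,0.37,-0.12,0.078],[1,0.092,0.37,-0.12,0.078],[1,0.092,0.37,-0.12,0.078],[1,0.092,0.37,-0.12,0.078],[1,0.092,0.37,-0.12,0.078],[1,0.092,0.37,-0.12,0.078],[1,0.092,0.37,-0.12,0.078],[1,0.092,0.37,-0.12,0.078]]'
python3 - <<'E'
from h import *
d=eyes.get_image('wrist');t=eyes.get_image('top')
cv2.imwrite('pics/w11.png',d['frame'][:,:,::-1])
for c,D in(('wrist',d),('top',t)):
  for n,z in(('slab',.028),('slab_tray',.01)):
    for r in eyes.regions_of(c,n)[:1]: print(c,n,round(r['confidence'],2),np.round(r['bbox']),rect(D,r['mask'],z))
  p=eyes.place_of(c,'slab');print(p)
go(.504,.272,.02,77.3)
E
```

```text
clock: 25.65
position: [0.531, 0.2645, 0.2121]
ee_rot: [-0.0, 0.11, 0.994, -0.0]
contact_force: [-0.2, -0.8, 0.3]
width: 0.0856
gripper_force: 0.0
wrist slab 0.6 [240.  54. 316. 231.] [504.6 272.6 160.2  62.8 167.2 504.4 273.7 168.6]
wrist slab_tray 0.48 [ 96. 240. 203. 315.] [624.  104.1  86.1  85.7  16.7 623.4 104.2 113.4]
[{'centre': [275.8, 146.3], 'confidence': 0.73}]
top slab 0.67 [143. 228. 185. 291.] [503.7 268.5 164.7  67.9 168.1 503.1 271.2 167.9]
top slab_tray 0.87 [368. 230. 418. 314.] [ 499.  -285.8  191.3   94.7   13.   498.8 -286.1  206.7]
[{'centre': [167.4, 261.0], 'confidence': 0.6}]
pos [0.5305 0.2657 0.2128] fingeryaw 77.5 q6 -1.01 -> d [0.0545 0.0007 0.3856] spin 0.0005
```

View pics/w11.png

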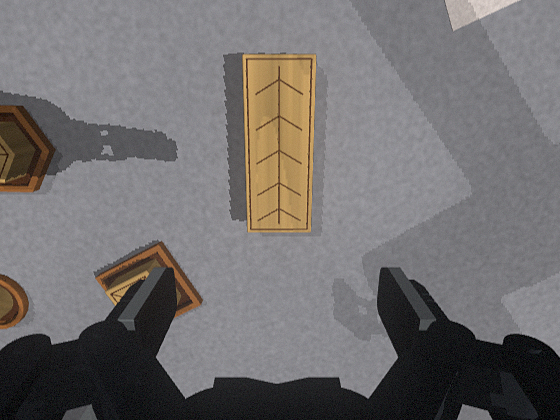

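The whole slab shows, columns 243–316, rows 54–232. Its back-projection gives 160×63 mm at 28 mm height, as it must be.

```bash
python3 -m creep '[[1,0.054,0.002,0.08,0],[1,0.054,0.002,0.18,0],[1,0.054,0.002,0.28,0],[1,0.054,0.002,0.35,0],[1,0.054,0.002,0.378,0],[1,0.054,0.002,0.378,0],[1,0.054,0.002,0.378,0],[1,0.054,0.002,0.378,0]]' 60
python3 - <<'E'
from h import *
go(.5045,.2725,.020,77.2)
E
```

```text
clock: 26.85
position: [0.5055, 0.2732, 0.0253]
ee_rot: [0.001, 0.109, 0.994, 0.001]
contact_force: [1.4, -0.3, -0.0]
width: 0.0853
gripper_force: 0.0
pos [0.5055 0.2732 0.0253] fingeryaw 77.5 q6 -0.98 -> d [ 0.0018 -0.0018  0.0106] spin 0.0008
```

```bash
python3 -m creep '[[1,0.001,-0.001,0.01,0],[0,0.001,-0.001,0.01,0],[0,0.001,-0.001,0.01,0],[0,0.001,-0.001,0.01,0],[0,0.001,-0.001,0.01,0],[0,0.001,-0.001,0.01,0],[0,0.001,-0.001,0.01,0],[0,0.001,-0.001,0.01,0],[0,0.001,-0.001,0.01,0]]' 60
python3 -m creep '[[0,0,0,-0.02,0],[0,0,0,-0.1,0],[0,0,0,-0.2,0],[0,0,0,-0.28,0],[0,0,0,-0.28,0]]'
python3 - <<'E'
from h import *
go(.503,-.276,.17,104)
s=manip.get_state();print(s['qpos'])
E
```

```text
clock: 27.75
position: [0.5041, 0.2725, 0.0196]
ee_rot: [0.001, 0.109, 0.994, 0.0]
contact_force: [-0.6, 0.3, 6.1]
width: 0.0607
gripper_force: 67.5
clock: 28.25
position: [0.5073, 0.2737, 0.1653]
ee_rot: [0.006, 0.109, 0.994, 0.003]
contact_force: [2.2, 1.0, -1.2]
width: 0.0606
gripper_force: 66.7
pos [0.5073 0.2737 0.1653] fingeryaw 77.5 q6 -0.98 -> d [-0.2295 -1.0752 -0.0147] spin -0.0736
[ 3.74104517e-01  3.26657686e-01  1.63808400e+00  1.46188796e-06
  1.16383916e+00 -9.78602860e-01]
```

```bash
python3 -m creep '[[0,-0.2,-0.9,0,-0.07],[0,-0.2,-0.9,0,-0.07],[0,-0.2,-0.9,0,-0.07],[0,-0.2,-0.9,0,-0.07],[0,-0.2,-0.9,0,-0.07],[0,-0.2,-0.9,0,-0.07],[0,-0.2,-0.9,0,-0.07],[0,-0.2,-0.9,0,-0.07],[0,-0.2,-0.9,0,-0.07],[0,-0.2,-0.9,0,-0.07]]'
python3 - <<'E'
from h import *
d=eyes.get_image('wrist');cv2.imwrite('pics/w12.png',d['frame'][:,:,::-1])
for r in eyes.regions_of('wrist','slab_tray'): print(round(r['confidence'],2),np.round(r['bbox']),rect(d,r['mask'],.01))
go(.503,-.276,.17,104)
E
```

```text
clock: 29.25
position: [0.5031, -0.1927, 0.1577]
ee_rot: [-0.001, -0.109, 0.994, -0.001]
contact_force: [0.3, 1.1, -1.5]
width: 0.0606
gripper_force: 66.7
0.83 [ 84.  32. 216. 268.] [ 501.1 -287.4  191.2   94.9   13.6  500.8 -286.9  210. ]
pos [ 0.5033 -0.1922  0.1576] fingeryaw 102.4 q6 -2.28 -> d [ 0.0367 -0.1636 -0.0248] spin -0.0043
```

View pics/w12.png

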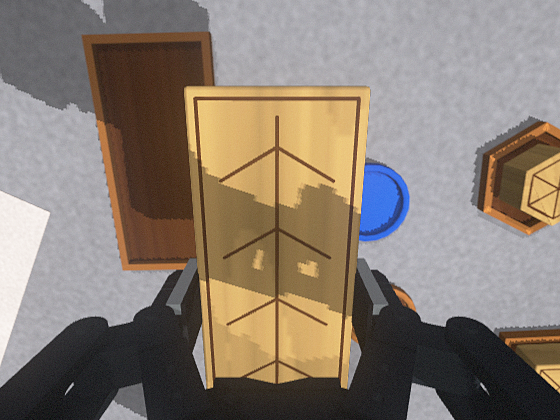

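Tray outer corners are visible at (83,35), (209,33) and (122,269). The held slab is in front.

Run:
```python
from h import *
d=eyes.get_image('wrist')
P=onplane(d,[(83,35),(209,33),(122,269)],.01)[:,:2]*1000
for a,b in((0,1),(0,2)):v=P[b]-P[a];print(np.linalg.norm(v),np.degrees(np.arctan2(v[1],v[0])))
c=(P[1]+P[2])/2;print(P,c)
B=onplane(d,[(186,87),(370,87)],.1576+.008)[:,:2]*1000
v=B[1]-B[0];n=np.array([v[1],-v[0]])/np.linalg.norm(v);print('slab',np.linalg.norm(v),B.mean(0)+80*n,np.degrees(np.arctan2(v[1],v[0])))
go(c[0]/1000,c[1]/1000,.1576,103.8)
```

```text
91.10214126604295 103.32041157395564
188.88623276097496 13.322241794967708
[[ 420.33928359 -353.50965809]
 [ 399.34967668 -264.85845085]
 [ 604.1424926  -309.98507557]] [ 501.74608464 -287.42176321]
slab 60.908308238378225 [ 504.69569398 -191.24969825] 102.48799281136424
pos [ 0.5029 -0.1899  0.1575] fingeryaw 102.5 q6 -2.28 -> d [ 0.0446 -0.1899 -0.0005] spin -0.0036
```

```bash
python3 -m creep '[[0,0.044,-0.187,0,-0.003],[0,0.044,-0.187,0,-0.003],[0,0.044,-0.187,0,-0.003],[0,0.044,-0.187,0.05,-0.003],[0,0.044,-0.187,0.12,-0.003],[0,0.044,-0.187,0.19,-0.003],[0,0.044,-0.187,0.19,-0.003],[0,0.044,-0.187,0.19,-0.003],[0,0.044,-0.187,0.19,-0.003]]'
python3 - <<'E'
from h import *
d=eyes.get_image('wrist');cv2.imwrite('pics/w13.png',d['frame'][:,:,::-1])
go(.5015,-.2865,.0236,103.4)
E
```

```text
clock: 30.3
position: [0.5043, -0.2848, 0.0655]
ee_rot: [0.001, -0.12, 0.993, -0.001]
contact_force: [0.1, -0.3, -2.1]
width: 0.0608
gripper_force: 66.7
pos [ 0.5044 -0.2851  0.0658] fingeryaw 103.8 q6 -2.45 -> d [ 0.0065 -0.0012  0.0844] spin 0.0011
```

View pics/w13.png

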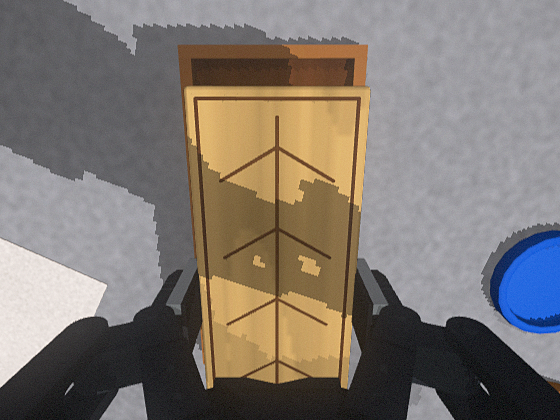

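Slab is over its tray; the tray's far outer corners are at (179,46) and (368,45).

Run:
```python
from h import *
d=eyes.get_image('wrist')
def f(p,q,z,L):
    B=onplane(d,[p,q],z)[:,:2]*1000;v=B[1]-B[0];n=np.array([v[1],-v[0]])/np.linalg.norm(v)
    print(np.linalg.norm(v),np.degrees(np.arctan2(v[1],v[0])),B.mean(0)+L*n)
f((179,46),(368,45),.01,95); f((186,87),(370,87),.0658+.008,80)
```

```text
91.97913120042047 104.12244566341059 [ 501.66912528 -286.8601908 ]
60.75345638664076 103.85360011330599 [ 505.7783613  -284.15645099]
```

```bash
python3 -m creep '[[0,0.009,-0.003,0.02,0],[0,0.009,-0.003,0.045,0],[0,0.009,-0.003,0.065,0],[0,0.009,-0.003,0.074,0],[0,0.009,-0.003,0.074,0],[0,0.009,-0.003,0.074,0],[0,0.009,-0.003,0.074,0]]'
python3 - <<'E'
from h import *
go(.5005,-.2875,.0236,104)
E
```

```text
clock: 31.1
position: [0.4993, -0.2875, 0.027]
ee_rot: [0.0, -0.12, 0.993, -0.0]
contact_force: [-0.5, -1.0, -2.1]
width: 0.0606
gripper_force: 66.9
pos [ 0.4993 -0.2875  0.027 ] fingeryaw 103.8 q6 -2.45 -> d [-0.0023 -0.0005  0.0069] spin -0.0006
```

```bash
python3 -m creep '[[0,-0.002,0,0.004,0],[0,-0.002,0,0.006,0],[0,-0.002,0,0.006,0],[0,-0.002,0,0.006,0],[0.85,-0.002,0,0.006,0],[0.85,-0.002,0,0.004,0],[1,-0.002,0,0,0],[1,-0.002,0,-0.05,0],[1,-0.002,0,-0.15,0],[1,-0.002,0,-0.25,0]]'
python3 -m creep '[[1,0,0,-0.15,0],[1,0,0,-0.25,0],[1,0,0,-0.25,0],[1,0,0,-0.25,0],[1,0,0,-0.25,0]]'
python3 - <<'E'
from h import *
d=eyes.get_image('wrist')
for r in eyes.regions_of('wrist','slab')[:1]: print(rect(d,r['mask'],.032))
w=d['frame'];a=eyes.get_image('top')['frame'][120:330,130:430]
a=cv2.resize(a,(600,420),interpolation=cv2.INTER_CUBIC);w=cv2.resize(w,(200,150))
o=np.zeros((420,800,3),np.uint8);o[:,:600]=a;o[:150,600:]=w
cv2.imwrite('pics/f.png',o[:,:,::-1])
E
```

```text
clock: 32.1
position: [0.4993, -0.2866, 0.1527]
ee_rot: [-0.001, -0.12, 0.993, 0.001]
contact_force: [0.5, -0.1, -0.5]
width: 0.0853
gripper_force: 0.0
clock: 32.6
position: [0.4997, -0.2869, 0.2771]
ee_rot: [0.0, -0.12, 0.993, -0.0]
contact_force: [0.6, 0.4, -0.4]
width: 0.0852
gripper_force: 0.0
[ 500.3 -286.5  160.9   63.8   13.8  500.3 -286.6  169.2]
```

View pics/f.png

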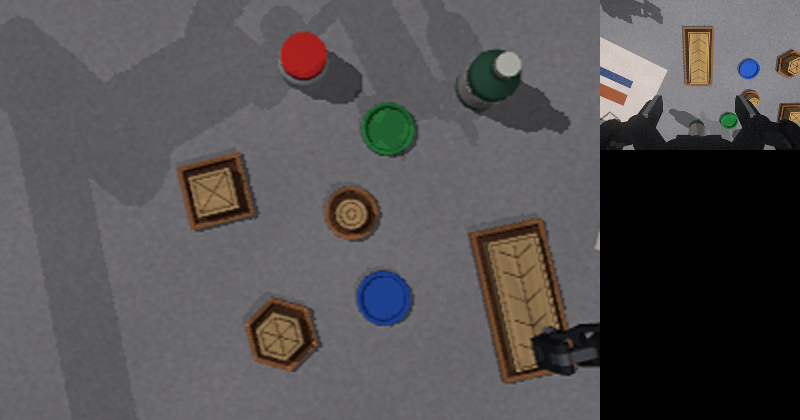

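All four blocks lie in their own trays, in the order asked: square (213,190), round (351,213), hex (280,336) and slab (520,300). The bottle and jar are standing where they were.

```bash
python3 -c "
from rig import manip
print(manip.sign_off())"
```

```text
the job is handed in; nothing more can be done
None
```

I took the pile apart round, hexagonal, square, then long, laid each block flat in its own tray, left the bottle and jar standing, and handed in at about 33 s; I viewed 16 pictures, two over the limit of 14.

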